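# Brace the square jar with a stop plate and unscrew its lid

## Task

Stand the blue stop plate on edge in the slot of the white board right beside the square jar, and let go of it, so that it braces the jar. Then turn the tight brass lid anticlockwise only until its lugs come free (roughly a fifth to a quarter turn), with the jar staying seated between fence and plate, and lift the lid straight up; finish while holding it level just above the jar's mouth, a couple of centimetres clear, and do not put it down. Leave the bowl, the tin and the spatula where they are.

Things in the scene. Friction and masses are not known exactly. Their poses are not given: they have to be found in the camera images.
- plate_tab (a point): centre of the grip tab of the blue stop plate: flat panel 8 mm thick, 115 wide, 86 high, with a tab 36 wide and 34 high mid-way on its top edge. Axes: x = plate normal, y along its width, z from lower edge to tab. Starts leaning 25 deg from upright, away from the robot, on a rest that backs only its lower 50 mm; both tab faces are free. 100 g; the same both ways round.
- plate_foot (a point): middle of the stop plate's lower edge, 103 mm below plate_tab along the plate's z (same axes)
- board: fixed white board 162 x 188 mm, 40 mm thick; origin on its underside (on the bench) below the jar's nominal place, z up. Spans x -46..116, y -142..46 mm. Three slots along y, centred at x = 38.75 (right beside the jar), 68.75, 98.75 mm. Steel fences, tops at z = 85 mm, stand behind the jar (face x = -34) and beside it (face y = 38).
- board_slot (a point): mouth centre of the slot beside the jar: board x 38.75, y -72, z 40 mm (board's axes). Each slot is 133 mm long (y), 10.5 wide, 34 deep (floor at z = 6), mouth edges rounded by 3 mm. Seated there, the plate has its tab centre at board z = 109 mm, 69 mm above this point, and overlaps only the -y part of the jar's +x face, its tab beside the jar.
- jar: loose square brown jar with pale label, 64 x 64 mm, 62 high to its shoulder, about 0.5 kg, within 2 mm of the fence; yellow square on the +x side of its shoulder. Origin at the centre of its underside (on the board, z = 40 mm), z up, axes near the board's. Turns freely until the plate stands beside it; then still several degrees.
- jar_mouth (a point): centre of the top of the jar's neck, 84 mm above its underside. A sprung seal here presses the lid up with about 10 N and rises up to 3 mm once the lid is free. Two ledges on the neck, on the jar's +x and -x sides, hold the lid's lugs.
- lid_mid (a point): centre of the round brass lid, 56 mm diameter, 26 high, 60 g, z up, x along the yellow stripe on top. Seated: 83 mm above the jar's underside, rim 8 mm above the shoulder. Tight: up to 0.6 N m; do not pull it up before it is free. Turned anticlockwise from above, free when the stripe is 45 to 120 deg from the jar's x axis; then rises 14 mm to clear the neck.
- lid_mark (a point): the end of the yellow stripe on the lid, 25 mm from its axis along the lid's x, 13 mm above lid_mid. Starts on the jar's +x side, within 10 deg of the jar's x axis. The lid's two lugs lie at the stripe's ends; clockwise they are blocked after a few degrees, anticlockwise they meet a stop at about 138 deg.
- bowl: small open steel bowl, 96 mm across, 45 mm high, a bystander; origin at the centre of its underside
- tin: plain closed tin, 56 mm diameter, 75 mm high, a bystander; origin at the centre of its underside
- spatula: spatula 200 mm long lying flat, a bystander; origin under its middle, x along its length towards the blade
Things that resemble listed ones, but are neither listed nor needed, are in the scene too. Of the things like the part that bears plate_tab, leave any that is green; of the rest the larger one is meant.

How it is judged:
By the outcome, as a careful person would: the job done as asked, in the order asked, and still so for the second after the job is handed in, while the arm keeps its last pose, push and grip.
It also fails if it takes over 51 s, if anything falls off the work surface, if the arm or the gripper's body presses on something with over 40 N, if the wrist force passes 120 N, or if a joint passes its speed limit or range.

## Robot

A 6-joint arm with a two-finger parallel gripper is mounted at the origin on the work surface. World frame = base frame: x ahead of the robot, y to its left, z up, the work surface at z = 0. Lengths are in m, angles in rad, forces in N, time in s.
With the tool pointing down it reaches from about 0.375 to 0.975 m from the base axis. Payload 3.8 kg.
Tool frame: the origin (TCP) lies at the very end of the fingers, on their centre line; the grasp point (between the pads) lies behind it (bot.tcp_to_grasp is the y of the grasp point in the tool frame, in m); y points along the fingers, z is the direction in which the jaws open and shut, and the axes are right-handed (so a half turn about y gives the same grasp; the last joint's range is limited). The gripper opens to 85 mm and grips with 20 to 120 N. Pads are 22 mm wide; open, the fingers measure 114 mm over their backs; the gripper's body (76 mm by 85 mm) begins 54 mm behind the grasp point. The pads swing forward as they close: fully open they stand 13 mm farther back than shut.
Start: joints at [1.081, 0.264, 1.604, -0, 1.274, -0.037], TCP at [0.295, 0.607, 0.231] pointing down, gripper open.
Joint ranges: [-2.63, 2.63], [-0.94, 2.18], [0.31, 2.57], [-1.31, 4.45], [0, 2.66], [-2.55, 2.55]. Speed limits (rad/s): [2.57, 2.57, 3.14, 3.14, 3.14, 3.14].

## Interface

Orientations are given as a rotation vector (axis times angle).
In Python, from workcell import bot, optics, workorder gives the robot as it stands.
- The arm moves only by the shell command python3 -m handwheel 'ROWS' [FORCE]. ROWS is JSON, a list of rows, each a list of 7 numbers: the shift along the tool's x, y, z in m, then the turn, a rotation vector about the tool's x, y, z in rad, then the opening, from 0 (shut) to 1 (fully open). A call has 1 to 8 rows; each row shifts and turns the commanded pose from where the row before left it, along the tool's axes as they then stand; what a row does not reach is not made up. A row lasts 1/8 s, in which the tool goes at most 62.5 mm and 10.7 degrees, less where a joint would pass 70% of its speed; a pose out of reach is approached as far as the arm can. A call with a gripper value outside its range is refused whole. The fingers move at their own pace and stop on an object; FORCE is the grip in N (left out, the last holds). Time passes only in rows, so rows that do not move let the fingers close. It gives the time, the measured TCP pose, the force and the opening at its end, in the units of the state.
- bot.read_state(): the state, without advancing time (a new reading comes with each control period).
- optics.read_camera(name): name is "scene" or "top"; returns a dict with "image" (384x512x3 uint8, red, green, blue), "z_map" (384x512 float32, m along the optical axis (not along the pixel's ray), 0 where there is no reading), "mtx" (3x3 intrinsics, pixels), "world_from_camera" (4x4, takes a point from camera to world coordinates). Camera axes: x right, y down, z forward; pixel columns grow to the right and rows downward; lengths in m; the calibration is good to about 2 mm. A picture is of the moment at which its call begins.
- workorder.finish_job(): hands the job in, once; it reports no verdict.
The state is a dict: "time": time; "q": joint angles; "joint_vel": joint speeds; "joint_torque": joint torques, N m; "tool_pos": TCP position; "tcp_rot": TCP orientation; "wrist_force": force on the tool from outside, world axes, zero at the start; "torque": the same for the moment, N m; "width": opening from 0.0 (shut) to 1.0 (fully open).
Only numpy, scipy, OpenCV 4.12 (cv2) and the standard library are available. Lean on these libraries where they do the work, as an engineer would, in place of code of your own. Each camera call takes 0.05 s, during which the arm holds its last target.

## Working session

There is one attempt and no reset: what is moved stays moved. The work goes in short steps, Python scripts to look and compute and a shell command to move; the robot and the scene stay as the last step left them, time stands still between calls to the robot, and variables do not carry over. Pictures are saved under pics/ and viewed, and the job is handed in when it is done.

```bash
ls; mkdir -p pics; python3 - <<'E'
from workcell import bot, optics, workorder
import cv2,numpy as np
print(bot.read_state(), bot.tcp_to_grasp)
for n in("scene","top"):
    c=optics.read_camera(n); cv2.imwrite(f"pics/{n}0.png",cv2.cvtColor(c["image"],cv2.COLOR_RGB2BGR)); np.savez(f"{n}0.npz",**c); print(c["mtx"],c["world_from_camera"])
E
```

```text
pics
{'time': 0.0, 'q': array([ 1.08107816e+00,  2.64754297e-01,  1.60535150e+00, -9.36959098e-06,
        1.27366477e+00, -3.69276609e-02]), 'joint_vel': array([-0.00024974, -0.00061387,  0.00016105,  0.00177552,  0.00058394,
        0.00040473]), 'joint_torque': array([-7.95944816e-04, -5.15101647e+01, -3.67320192e+01, -1.15824751e-04,
        1.25357255e-02,  1.30751111e-06]), 'tool_pos': array([0.29498504, 0.60634527, 0.22997337]), 'tcp_rot': array([-1.54358931,  0.3556126 , -0.35472929]), 'wrist_force': array([-0.01310104,  0.91502056, -0.45171664]), 'torque': array([-0.04893152, -0.01757688,  0.03636436]), 'width': 0.9997482266510035} -0.0187
[[450.83586516   0.         250.80123429]
 [  0.         450.83586516 196.37756468]
 [  0.           0.           1.        ]] [[-0.12783605  0.60927896 -0.7825836   1.28369181]
 [ 0.99159627  0.09432407 -0.08854271  0.10830784]
 [ 0.01986926 -0.78732593 -0.61621676  0.70600459]
 [ 0.          0.          0.          1.        ]]
[[445.4936762    0.         256.58069364]
 [  0.         445.4936762  200.62593791]
 [  0.           0.           1.        ]] [[ 0.01306159 -0.99043934  0.13732918  0.39033311]
 [-0.99989148 -0.01200158  0.00854396  0.02001574]
 [-0.00681411 -0.13742587 -0.99048862  1.2151599 ]
 [ 0.          0.          0.          1.        ]]
```

View pics/scene0.png

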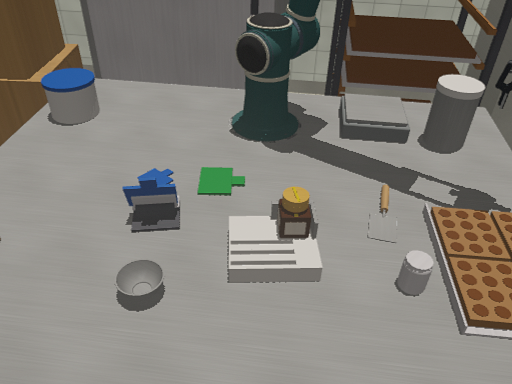

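View pics/top0.png

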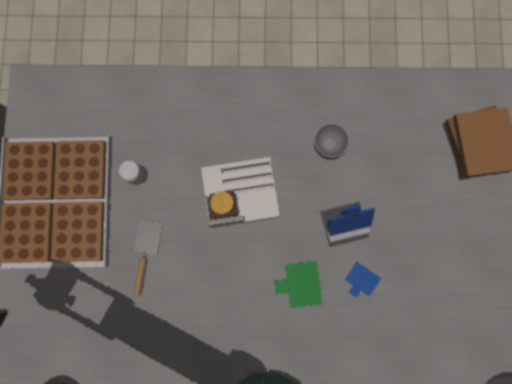

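The scene view shows the board around (273,247) with the jar and lid at (295,210). The large blue plate sits on its rest at (152,200). The smaller blue decoy is behind it and the green one is at (220,180). In the top view the lid is at (222,203), the plate at (350,222), the small decoy at (362,280) and the bowl at (331,141).

```bash
cat > h.py <<'E'
import numpy as np,cv2
def load(n): return dict(np.load(n))
def cloud(c):
    z=c["z_map"];K=c["mtx"];T=c["world_from_camera"]
    v,u=np.mgrid[0:z.shape[0],0:z.shape[1]]
    p=np.stack([(u-K[0,2])/K[0,0]*z,(v-K[1,2])/K[1,1]*z,z],-1)
    return p@T[:3,:3].T+T[:3,3]
def ray(c,u,v,h):
    K=c["mtx"];T=c["world_from_camera"]
    d=T[:3,:3]@np.array([(u-K[0,2])/K[0,0],(v-K[1,2])/K[1,1],1]);o=T[:3,3]
    return o+d*(h-o[2])/d[2]
def proj(c,p):
    T=c["world_from_camera"];K=c["mtx"];q=(np.asarray(p)-T[:3,3])@T[:3,:3];q=q@K.T
    return q[...,:2]/q[...,2:]
E
python3 - <<'E'
from h import *
t=load("top0.npz");s=load("scene0.npz")
def crop(c,u0,v0,w,h,k,n):
    im=cv2.resize(c["image"][v0:v0+h,u0:u0+w],None,fx=k,fy=k,interpolation=cv2.INTER_CUBIC);cv2.imwrite(n,im[...,::-1])
a=crop(t,190,140,110,100,6,"pics/a.png");crop(t,310,180,90,130,5,"pics/b.png");crop(s,215,170,130,120,5,"pics/c.png");crop(s,110,150,140,100,5,"pics/d.png")
E
```

```text
(no output)
```

View pics/a.png

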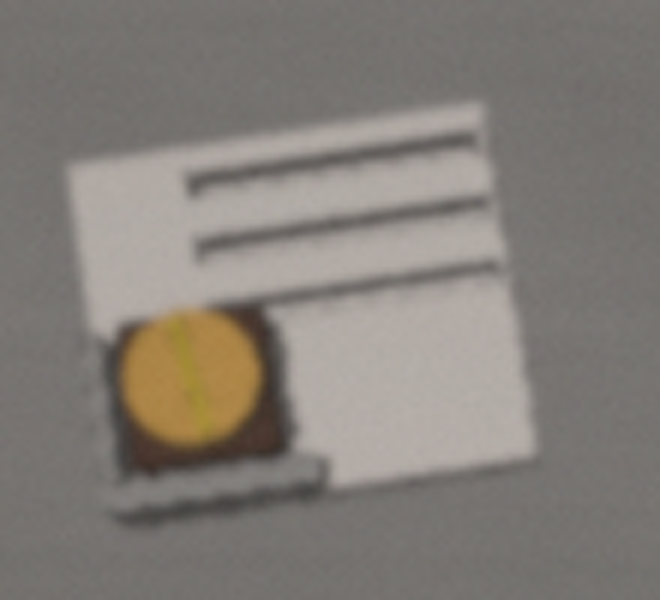

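View pics/b.png

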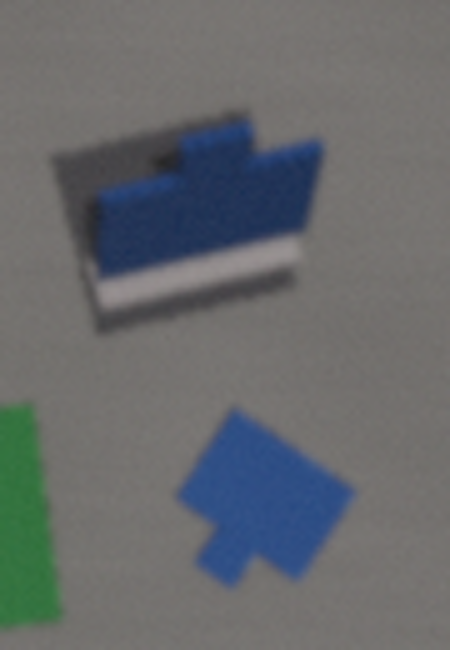

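View pics/c.png

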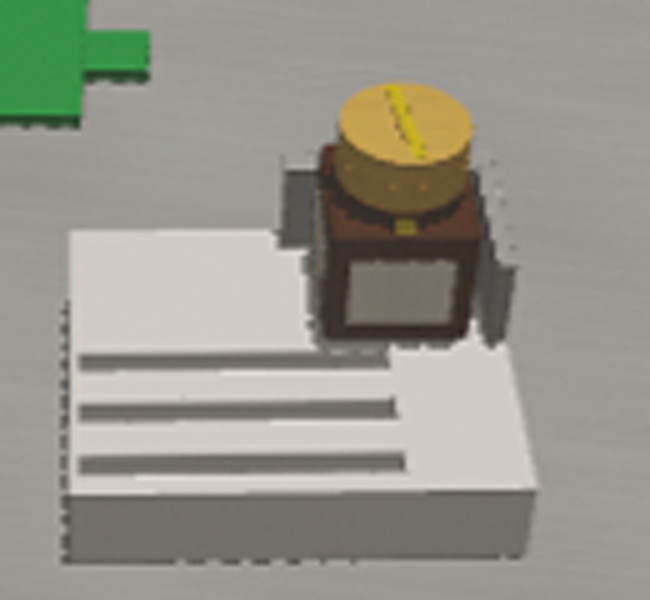

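View pics/d.png

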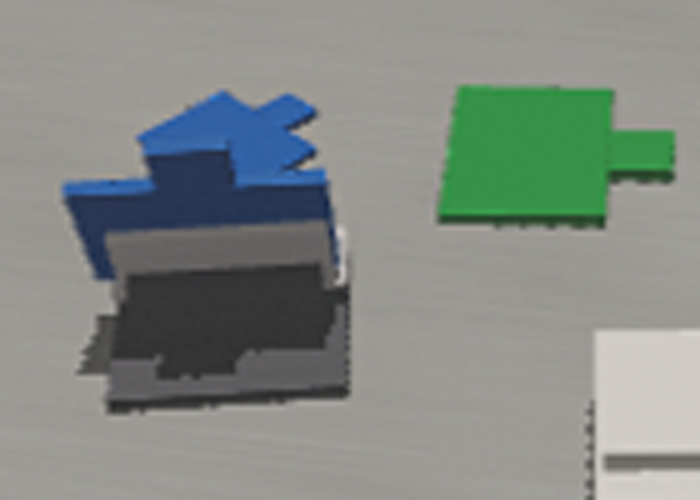

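```bash
python3 - <<'E'
from h import *
t=load("top0.npz");s=load("scene0.npz")
for n,c in(("top",t),("scene",s)):
    P=cloud(c);im=c["image"].astype(int);hsv=cv2.cvtColor(c["image"],cv2.COLOR_RGB2HSV)
    R,G,B=im[...,0],im[...,1],im[...,2]
    v=c["z_map"]>0
    # table z
    m=v&(abs(P[...,2])<.02)&(P[...,0]>.3)&(P[...,0]<.7)&(abs(P[...,1])<.2); print(n,"table z",np.median(P[m][:,2]))
    # board top
    m=v&(R>150)&(abs(P[...,2]-.04)<.006)&(P[...,0]>.3)&(P[...,0]<.8)&(abs(P[...,1])<.3)
    m=m.astype(np.uint8);k,l,st,ce=cv2.connectedComponentsWithStats(m);
    i=1+np.argmax(st[1:,4]);mm=l==i
    print("board",st[i],"z",np.median(P[mm][:,2]))
    vv,uu=np.where(mm);h=.04
    Q=np.array([ray(c,a,b,.04)[:2] for a,b in zip(uu,vv)],np.float32)
    r=cv2.minAreaRect(Q*1000);print(r,cv2.boxPoints(r).round(1).tolist())
    # blue
    bl=(v&(hsv[...,0]>100)&(hsv[...,0]<130)&(hsv[...,1]>140)&(P[...,0]>.3)&(P[...,0]<.7)&(abs(P[...,1])<.6)).astype(np.uint8)
    k,l,st,ce=cv2.connectedComponentsWithStats(bl)
    for i in range(1,k):
        if st[i,4]>60: 
            q=P[l==i];print("blue",st[i],q.mean(0),q.min(0),q.max(0))
    # lid
    ld=(v&(hsv[...,0]>10)&(hsv[...,0]<35)&(hsv[...,1]>110)&(P[...,2]>.12)&(P[...,2]<.15)&(abs(P[...,1])<.2)).astype(np.uint8)
    q=P[ld>0];print("lid",len(q),q.mean(0),np.percentile(q[:,2],[5,50,95]))
    vv,uu=np.where((ld>0)&(P[...,2]>np.percentile(q[:,2],50)-.004));Q=np.array([ray(c,a,b,.136)[:2] for a,b in zip(uu,vv)],np.float32)
    print("lid circ",cv2.minEnclosingCircle(Q*1000),Q.mean(0), cv2.minAreaRect(Q*1000))
E
```

```text
top table z 0.0001659084874745531
board [ 202  157   72   39 1356] z 0.039708767492110386
((619.6074829101562, 83.0447769165039), (77.64530944824219, 187.0330810546875), 9.833698272705078) [[565.4000244140625, 168.60000610351562], [597.2999877929688, -15.699999809265137], [673.7999877929688, -2.5], [641.9000244140625, 181.8000030517578]]
blue [330 205  43  29 715] [ 0.50153563 -0.21149158  0.08356108] [ 0.46974517 -0.26750989  0.03767013] [ 0.5324694  -0.15517156  0.13835955]
blue [347 263  32  33 611] [ 0.34792263 -0.2535734   0.00527553] [ 0.30796046 -0.29649901 -0.00121773] [ 0.39224614 -0.21398679  0.01323476]
lid 402 [0.53436561 0.1150223  0.13606239] [0.13230894 0.13631676 0.13938374]
lid circ ((535.4189453125, 115.64096069335938), 27.651935577392578) [0.5347084  0.11537388] ((534.3637084960938, 115.07852935791016), (51.64589309692383, 54.0711669921875), 19.39547348022461)
scene table z -0.0011901784124207504
board [ 229  216   93   53 3049] z 0.03847082614990882
((581.2576904296875, 77.84748840332031), (160.78176879882812, 186.130859375), 9.347275733947754) [[486.79998779296875, 156.60000610351562], [517.0, -27.0], [675.7000122070312, -0.8999999761581421], [645.5, 182.6999969482422]]
blue [138 169  37  20 403] [ 0.3882565  -0.23097021  0.03419682] [ 3.07090942e-01 -2.98933367e-01  7.29110795e-05] [ 0.53633182 -0.15268762  0.13651604]
lid 481 [0.54436984 0.11721821 0.13267939] [0.12232603 0.13459631 0.13660074]
lid circ ((540.9801025390625, 116.79218292236328), 30.22751808166504) [0.54175854 0.11714289] ((541.7845458984375, 117.36494445800781), (58.40043258666992, 51.97801208496094), 4.123593330383301)
```

```bash
cat >> h.py <<'E'
def edge(c,A,B,h,w=.012,lo=.1,hi=.9,n=40):
    """refine the edge through world xy A->B at height h: brightness step, line fit; returns pts"""
    g=cv2.cvtColor(c["image"],cv2.COLOR_RGB2GRAY).astype(np.float32);g=cv2.GaussianBlur(g,(0,0),.7)
    A=np.array(A,float);B=np.array(B,float);d=(B-A)/np.linalg.norm(B-A);nn=np.array([-d[1],d[0]])
    o=np.linspace(-w,w,97);out=[]
    for f in np.linspace(lo,hi,n):
        X=A+(B-A)*f+o[:,None]*nn
        uv=proj(c,np.c_[X,np.full(len(X),h)]).astype(np.float32)
        pr=cv2.remap(g,uv[:,0].reshape(1,-1),uv[:,1].reshape(1,-1),cv2.INTER_LINEAR)[0]
        gr=abs(np.gradient(pr));i=gr.argmax();k=slice(max(0,i-12),i+13)
        out.append(A+(B-A)*f+nn*(gr[k]*o[k]).sum()/gr[k].sum())
    out=np.array(out)
    for _ in range(3):
        vx,vy,x0,y0=cv2.fitLine((out*1000).astype(np.float32),cv2.DIST_HUBER,0,.01,.01).ravel()
        r=(out*1000-[x0,y0])@[-vy,vx];out=out[abs(r)<max(1.0,2*r.std())]
    if vx*d[0]+vy*d[1]<0:vx,vy=-vx,-vy
    return np.array([x0,y0]),np.array([vx,vy]),r.std(),len(out)
E
python3 - <<'E'
from h import *
t=load("top0.npz");s=load("scene0.npz")
C=dict(nr=(.517,-.027),fr=(.6757,-.0009),fl=(.6455,.1827),nl=(.4868,.1566))
for n,c in(("top",t),("scene",s)):
    for nm,a,b,lo,hi in(("far","fr","fl",.05,.95),("right","nr","fr",.05,.95),("near","nr","nl",.05,.45),("left","nl","fl",.55,.95)):
        p,d,r,k=edge(c,C[a],C[b],.04,lo=lo,hi=hi);print(n,nm,p.round(2),np.degrees(np.arctan2(d[1],d[0])).round(2),r.round(2),k)
E
```

```text
top far [653.4   98.44] 95.72 2.94 34
top right [591.24 -17.15] 9.39 0.89 34
top near [506.18  18.36] 99.79 0.4 40
top left [607.03 175.97] 9.37 0.42 39
scene far [653.58  93.66] 94.14 2.29 32
scene right [594.82 -14.91] 9.6 0.39 39
scene near [508.06  22.73] 99.01 0.44 37
scene left [607.32 177.26] 9.47 0.35 40
```

```bash
python3 - <<'E'
from h import *
t=load("top0.npz");s=load("scene0.npz")
C=dict(nr=(.517,-.027),fr=(.675,-.0009),fl=(.6445,.1827),nl=(.4868,.1566))
for n,c in(("top",t),("scene",s)):
    L={}
    for nm,a,b,lo,hi in(("far","fr","fl",.05,.95),("right","nr","fr",.05,.95),("near","nr","nl",.03,.45),("left","nl","fl",.55,.95)):
        p,d,r,k=edge(c,C[a],C[b],.04,w=.007,lo=lo,hi=hi);L[nm]=(p,d);print(n,nm,p.round(2),np.degrees(np.arctan2(d[1],d[0])).round(2),r.round(2),k)
    y=np.radians(np.mean([np.degrees(np.arctan2(*L[k][1][::-1]))-o for k,o in(("far",90),("right",0),("near",90),("left",0))]));X=np.array([np.cos(y),np.sin(y)]);Y=np.array([-X[1],X[0]])
    xs={k:L[k][0]@X for k in("far","near")};ys={k:L[k][0]@Y for k in("left","right")}
    print("yaw",np.degrees(y),"size",xs["far"]-xs["near"],ys["left"]-ys["right"])
    ox=(xs["far"]-116+xs["near"]+46)/2;oy=(ys["left"]-46+ys["right"]+142)/2
    O=ox*X+oy*Y;print("origin",O,"slot",O+38.75*X-72*Y,"fence-seated jar",O)
    # plate
    P=cloud(c);hsv=cv2.cvtColor(c["image"],cv2.COLOR_RGB2HSV)
    bl=((hsv[...,0]>100)&(hsv[...,0]<130)&(hsv[...,1]>140)&(P[...,0]>.42)&(P[...,0]<.6)&(P[...,1]<-.1)&(P[...,1]>-.35)&(P[...,2]>.01))
    q=P[bl];ce=np.median(q,0)
    for _ in range(5):
        w,V=np.linalg.eigh(np.cov((q-q.mean(0)).T));nrm=V[:,0]*np.sign(V[0,0]);r=(q-q.mean(0))@nrm;q=q[abs(r)<.004]
    if n=="top":
        print("plane",nrm,"lean",np.degrees(np.arcsin(-nrm[2])),"yaw",np.degrees(np.arctan2(nrm[1],nrm[0])),q.mean(0),len(q),r.std())
        yy=np.radians(np.degrees(np.arctan2(nrm[1],nrm[0])));ax=np.array([-np.sin(yy),np.cos(yy),0]);up=np.cross(nrm,ax);
        print(ax,up);w_=(P[bl]-q.mean(0))@ax;h_=(P[bl]-q.mean(0))@up
        print("w",w_.min(),w_.max(),"h",h_.min(),h_.max())
        m=h_>h_.max()-.025;print("tab",w_[m].min(),w_[m].max())
E
```

```text
top far [659.38  82.44] 99.71 0.46 35
top right [589.38 -17.47] 9.5 1.02 34
top near [507.1   13.38] 100.05 0.47 39
top left [598.87 174.53] 9.85 0.48 34
yaw 9.780322 size 161.79514 187.59097
origin [535.786   117.18062] slot [586.20355   52.809547] fence-seated jar [535.786   117.18062]
plane [ 0.87637322  0.22324195 -0.42677045] lean 25.262778517979875 yaw 14.291234421474028 [ 0.50118073 -0.21164656  0.08301031] 700 0.0011104184225302013
[-0.24685076  0.96905351  0.        ] [0.4135634  0.10534861 0.90435999]
w -0.05394783622730958 0.05549480144787485 h -0.049837848683925816 0.06179357659768861
tab -0.01654243514820377 0.016751926474398965
scene far [662.86  77.05] 99.51 0.54 33
scene right [612.55 -12.08] 9.61 0.27 39
scene near [508.31  18.86] 99.13 0.84 40
scene left [616.31 178.55] 9.4 0.44 37
yaw 9.412402 size 161.98352 187.44385
origin [538.28253  119.265656] slot [588.2857    54.572166] fence-seated jar [538.28253  119.265656]
```

```bash
python3 - <<'E'
from h import *
from workcell import bot,optics,workorder
from scipy.spatial.transform import Rotation as Ro
print([d for d in dir(bot) if d[0]!='_'])
R=Ro.from_rotvec(bot.read_state()["tcp_rot"]);print(R.as_matrix().round(3))
t=load("top0.npz");c=t
# plate face edges via rays onto front plane
nrm=np.array([.87637322,.22324195,-.42677045]);p0=np.array([.50118,-.21165,.08301])
hsv=cv2.cvtColor(c["image"],cv2.COLOR_RGB2HSV)
# lid stripe angle & centre
P=cloud(c);
for c in (t,load("scene0.npz")):
    hsv=cv2.cvtColor(c["image"],cv2.COLOR_RGB2HSV);P=cloud(c)
    reg=(P[...,2]>.13)&(P[...,2]<.145)&(abs(P[...,0]-.536)<.035)&(abs(P[...,1]-.117)<.035)
    print(np.percentile(hsv[...,0][reg],[5,25,50,75,95]))
    m=reg&(hsv[...,0]>=25)&(hsv[...,1]>120)
    v,u=np.where(m);Q=np.array([ray(c,a,b,.136)[:2] for a,b in zip(u,v)],np.float32)*1000
    l=cv2.fitLine(Q,cv2.DIST_HUBER,0,.01,.01).ravel();print("stripe",len(Q),np.degrees(np.arctan2(l[1],l[0])),Q.mean(0))
    v,u=np.where(reg&(hsv[...,1]>100)&(hsv[...,2]>130));Q=np.array([ray(c,a,b,.136)[:2] for a,b in zip(u,v)],np.float32)*1000
    print("lid",len(u),Q.mean(0),cv2.minEnclosingCircle(Q))
E
```

```text
['MotionError', 'read_state', 'tcp_to_grasp']
[[ 0.899 -0.001  0.438]
 [-0.438 -0.002  0.899]
 [-0.    -1.    -0.002]]
[18. 18. 18. 19. 22.]Traceback (most recent call last):
  File "<stdin>", line 18, in <module>
cv2.error: OpenCV(4.12.0) /io/opencv/modules/imgproc/src/linefit.cpp:618: error: (-215:Assertion failed) npoints2 >= 0 || npoints3 >= 0 in function 'fitLine'
```

```bash
cat >> h.py <<'E'
from scipy.spatial.transform import Rotation as Ro
def frame(yaw,lean):
    """tool pose: jaws' z along yaw (deg), fingers down, tilted so that z dips by lean (deg)"""
    a=np.radians(yaw);l=np.radians(lean)
    z=np.array([np.cos(a)*np.cos(l),np.sin(a)*np.cos(l),-np.sin(l)])
    up=np.array([np.cos(a)*np.sin(l),np.sin(a)*np.sin(l),np.cos(l)])
    y=-up;x=np.cross(y,z);return np.c_[x,y,z]
def delta(pos=None,R=None):
    from workcell import bot
    s=bot.read_state();R0=Ro.from_rotvec(s["tcp_rot"]).as_matrix();o=[]
    if pos is not None:o.append(("shift(before turn)",(R0.T@(np.array(pos)-s["tool_pos"])*1000).round(1)))
    if R is not None:
        o.append(("turn rad",Ro.from_matrix(R0.T@R).as_rotvec().round(4)))
        if pos is not None:o.append(("shift(after turn)",(R.T@(np.array(pos)-s["tool_pos"])*1000).round(1)))
    print("t",round(s["time"],2),"pos",s["tool_pos"].round(4),"F",s["wrist_force"].round(1),"w",round(s["width"],3),"q",s["q"].round(2));[print(*x) for x in o]
E
python3 -c "
from h import *
delta([.56,-.195,.25],frame(14.3,25.2))"
```

```text
t 0.1 pos [0.295  0.6064 0.2301] F [-0.  -0.2 -0.8] w 0.999 q [ 1.08  0.26  1.61  0.    1.27 -0.04]
shift(before turn) [ 588.9  -18.7 -604.7]
turn rad [-0.4097  0.8538  0.1917]
shift(after turn) [842.  -43.1  44.8]
```

```bash
python3 -m handwheel '[[0.03,-0.001,-0.031,0,0,0,0.7],[0.042,-0.001,-0.043,0,0,0,0.7],[0.042,-0.001,-0.043,0,0,0,0.7],[0.042,-0.001,-0.043,0,0,0,0.7],[0.042,-0.001,-0.043,0,0,0,0.7],[0.042,-0.001,-0.043,0,0,0,0.7],[0.042,-0.001,-0.043,0,0,0,0.7],[0.042,-0.001,-0.043,0,0,0,0.7]]' 40
python3 -m handwheel '[[0.042,-0.001,-0.043,0,0,0,0.7],[0.042,-0.001,-0.043,0,0,0,0.7],[0.042,-0.001,-0.043,0,0,0,0.7],[0.042,-0.001,-0.043,0,0,0,0.7],[0.042,-0.001,-0.043,0,0,0,0.7],[0.042,-0.001,-0.043,0,0,0,0.7],[0.03,-0.001,-0.031,0,0,0,0.7]]'
python3 -m handwheel '[[0,0,0,-0.0683,0.1423,0.032,0.7],[0,0,0,-0.0683,0.1423,0.032,0.7],[0,0,0,-0.0683,0.1423,0.032,0.7],[0,0,0,-0.0683,0.1423,0.032,0.7],[0,0,0,-0.0683,0.1423,0.032,0.7],[0,0,0,-0.0683,0.1423,0.032,0.7]]'
python3 -c "
from h import *
delta([.5502,-.1986,.1778],frame(14.3,25.2))
from workcell import optics
for n in('top','scene'):
    c=optics.read_camera(n);cv2.imwrite(f'pics/{n}1.png',c['image'][...,::-1])"
```

```text
time: 1.1
tool_pos: [0.4414, 0.1648, 0.239]
tcp_rot: [-1.542, 0.355, -0.355]
wrist_force: [0.5, -0.3, -0.7]
width: 0.698
time: 1.98
tool_pos: [0.5686, -0.2191, 0.2456]
tcp_rot: [-1.541, 0.357, -0.356]
wrist_force: [-0.3, 0.6, 1.1]
width: 0.7
time: 2.72
tool_pos: [0.5684, -0.2162, 0.2458]
tcp_rot: [-1.667, 1.302, -0.824]
wrist_force: [0.2, -0.2, -0.1]
width: 0.698
t 2.73 pos [ 0.5684 -0.2162  0.2458] F [ 0.2 -0.2 -0.1] w 0.698 q [-0.28  0.39  1.48 -0.22  1.66 -0.5 ]
shift(before turn) [-21.4  67.2  16.9]
turn rad [ 0.0018 -0.0034 -0.0027]
shift(after turn) [-21.5  67.2  16.9]
```

```bash
python3 -m handwheel '[[-0.011,0.033,0.0085,0,0,0,0.7],[-0.0105,0.034,0.0085,0,0,0,0.7],[0,0,0,0,0,0,0.7]]'
python3 -c "
from h import *
delta([.5171,-.207,.1055],frame(14.3,25.2))
from workcell import optics
ims=[]
for n in('top','scene'):
    c=optics.read_camera(n);im=c['image'];im=im[170:280,300:420] if n=='top' else im[120:230,90:210]
    ims.append(cv2.resize(im,None,fx=3.3,fy=3.3,interpolation=cv2.INTER_CUBIC))
cv2.imwrite('pics/e.png',np.hstack(ims)[...,::-1])"
```

```text
time: 3.2
tool_pos: [0.5476, -0.1978, 0.1756]
tcp_rot: [-1.669, 1.299, -0.814]
wrist_force: [-0.3, -0.4, -0.6]
width: 0.695
t 3.2 pos [ 0.5476 -0.1978  0.1756] F [-0.3 -0.4 -0.6] w 0.695 q [-0.27  0.39  1.6  -0.21  1.54 -0.47]
shift(before turn) [ 1.8 76.9  1.3]
turn rad [ 0.004   0.0047 -0.0047]
shift(after turn) [ 1.4 76.9  1. ]
```

View pics/e.png

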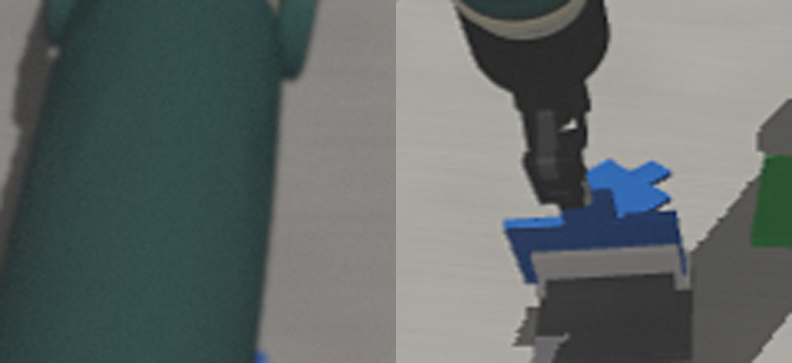

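```bash
python3 -c "
from h import *
c=load('scene0.npz')
for nm,p in(('tcp',[.5476,-.1978,.1756]),('tab',[.5248,-.205,.1224]),('tabtop',[.5318,-.2032,.1378])):
    u=proj(c,np.array(p));print(nm,u,(u-[90,120])*3.3+[396,0])
t=load('top0.npz')
print('tab in top',proj(t,np.array([.5248,-.205,.1224])))
# tab in scene: direct
P=cloud(c);im=c['image'];hsv=cv2.cvtColor(im,cv2.COLOR_RGB2HSV)
m=(hsv[...,0]>100)&(hsv[...,0]<130)&(hsv[...,1]>120)&(P[...,0]>.47)&(P[...,2]>.1)
for r in range(170,200):
    u=np.where(m[r])[0]
    if len(u):print(r,u.min(),u.max(),len(u),P[r,u].mean(0).round(4))
"
```

```text
tcp [144.16411158 167.40906778] [574.74156821 156.44992368]
tab [147.30831556 181.47216769] [585.11744134 202.85815337]
tabtop [146.24598707 177.6503063 ] [581.61175735 190.24601081]
tab in top [351.52193867 208.60929214]
177 148 154 7 [ 0.524  -0.1955  0.1348]
178 139 167 17 [ 0.5725 -0.1859  0.1677]
179 139 155 17 [ 0.5288 -0.2032  0.1321]
180 139 155 17 [ 0.5315 -0.2024  0.1314]
181 140 155 16 [ 0.5298 -0.2023  0.1276]
182 140 155 16 [ 0.5277 -0.2035  0.1233]
183 140 156 17 [ 0.5257 -0.2036  0.1191]
184 141 174 30 [ 0.514  -0.187   0.1097]
185 140 173 32 [ 0.5148 -0.1905  0.1072]
186 126 174 48 [ 0.5331 -0.1989  0.1169]
187 123 168 40 [ 0.5203 -0.2176  0.1025]
188 123 155 19 [ 0.5254 -0.2375  0.1013]
189 125 126 2 [ 0.532  -0.2548  0.1014]
191 171 171 1 [1.2837 0.1083 0.706 ]
```

```bash
python3 -m handwheel '[[0.0015,0.025,0.001,0,0,0,0.7],[0,0.025,0,0,0,0,0.7],[0,0.018,0,0,0,0,0.7],[0,0.009,0,0,0,0,0.7],[0,0,0,0,0,0,0.7]]'
python3 -c "
from h import *
delta([.5171,-.207,.1055],frame(14.3,25.2))
from workcell import optics
c=optics.read_camera('scene');im=c['image'][120:230,90:210]
cv2.imwrite('pics/f.png',cv2.resize(im,None,fx=5,fy=5,interpolation=cv2.INTER_CUBIC)[...,::-1])"
```

```text
time: 3.92
tool_pos: [0.5201, -0.2082, 0.1085]
tcp_rot: [-1.667, 1.297, -0.822]
wrist_force: [-0.1, 0.6, -0.4]
width: 0.7
t 3.92 pos [ 0.5201 -0.2082  0.1085] F [-0.1  0.6 -0.4] w 0.7 q [-0.29  0.41  1.71 -0.22  1.41 -0.46]
shift(before turn) [-1.9  3.8 -1.1]
turn rad [-0.0013  0.0006 -0.0017]
shift(after turn) [-1.9  3.8 -1.1]
```

View pics/f.png

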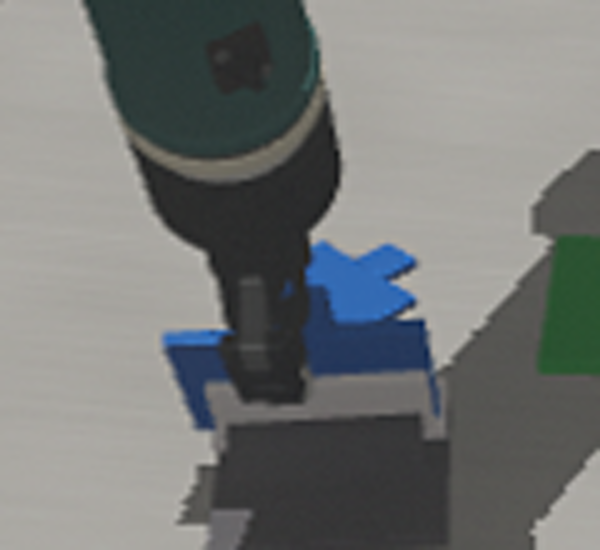

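```bash
python3 -m handwheel '[[-0.001,0.003,-0.001,0,0,0,0.7],[0,0,0,0,0,0,0.4],[0,0,0,0,0,0,0.2],[0,0,0,0,0,0,0],[0,0,0,0,0,0,0],[0,0,0,0,0,0,0],[0,0,0,0,0,0,0],[0,0,0,0,0,0,0]]' 50
python3 -c "
from h import *
delta([.5171,-.207,.1055],frame(14.3,25.2))"
```

```text
time: 4.97
tool_pos: [0.5164, -0.208, 0.107]
tcp_rot: [-1.669, 1.299, -0.82]
wrist_force: [-3.7, -1.0, 4.8]
width: 0.086
t 4.97 pos [ 0.5164 -0.208   0.107 ] F [-3.7 -1.   4.8] w 0.086 q [-0.29  0.41  1.72 -0.22  1.4  -0.46]
shift(before turn) [-0.8  1.   1.5]
turn rad [ 0.0023  0.0005 -0.0018]
shift(after turn) [-0.8  1.   1.5]
```

```bash
python3 -m handwheel '[[0,-0.015,0,0,0,0,0],[0,-0.025,0,0,0,0,0],[0,-0.03,0,0,0,0,0],[0,-0.03,0,0,0,0,0],[0,-0.03,0,0,0,0,0],[0,-0.015,0,0,0,0,0]]' 60
python3 -c "
from h import *
delta([.5872,.0537,.24],frame(9.55,0))"
```

```text
time: 5.72
tool_pos: [0.5796, -0.1924, 0.2395]
tcp_rot: [-1.665, 1.293, -0.826]
wrist_force: [0.6, -0.3, -1.3]
width: 0.081
t 5.72 pos [ 0.5796 -0.1924  0.2395] F [ 0.6 -0.3 -1.3] w 0.081 q [-0.25  0.4   1.48 -0.2   1.65 -0.47]
shift(before turn) [-236.5  -29.1   61.7]
turn rad [0.4339 0.0822 0.0181]
shift(after turn) [-241.4   -0.5   48.3]
```

```bash
python3 -m handwheel '[[0,0,0,0.145,0.0274,0.006,0],[0,0,0,0.145,0.0274,0.006,0],[0,0,0,0.145,0.0274,0.006,0],[-0.03,0,0.006,0,0,0,0],[-0.05,0,0.01,0,0,0,0],[-0.05,0,0.01,0,0,0,0],[-0.05,0,0.01,0,0,0,0],[-0.05,0,0.01,0,0,0,0]]'
python3 -m handwheel '[[-0.011,0,0.002,0,0,0,0],[0,0,0,0,0,0,0],[0,0,0,0,0,0,0]]'
python3 -c "
from h import *
delta([.5872,.0537,.24],frame(9.55,0))
from workcell import optics
ims=[]
for n in('top','scene'):
    c=optics.read_camera(n);np.savez(n+'2.npz',**c);im=c['image'];im=im[140:240,190:310] if n=='top' else im[120:280,200:350]
    ims.append(cv2.resize(im,(390,int(390*im.shape[0]/im.shape[1])),interpolation=cv2.INTER_CUBIC))
h=min(i.shape[0] for i in ims)
cv2.imwrite('pics/g1.png',ims[0][...,::-1]);cv2.imwrite('pics/g.png',cv2.resize(c['image'][120:280,200:350],None,fx=3.5,fy=3.5,interpolation=cv2.INTER_CUBIC)[...,::-1])"
```

```text
time: 6.72
tool_pos: [0.5845, 0.0435, 0.2372]
tcp_rot: [-1.285, 1.089, -1.084]
wrist_force: [0.9, -0.6, -1.7]
width: 0.081
time: 7.1
tool_pos: [0.5849, 0.0518, 0.2372]
tcp_rot: [-1.285, 1.09, -1.085]
wrist_force: [-0.5, 0.3, -1.0]
width: 0.081
t 7.1 pos [0.5849 0.0518 0.2372] F [-0.5  0.3 -1. ] w 0.081 q [ 0.05  0.1   1.79  0.    1.26 -0.12]
shift(before turn) [-1.5 -2.8  2.5]
turn rad [ 0.004  -0.0016 -0.0006]
shift(after turn) [-1.5 -2.8  2.5]
```

View pics/g.png

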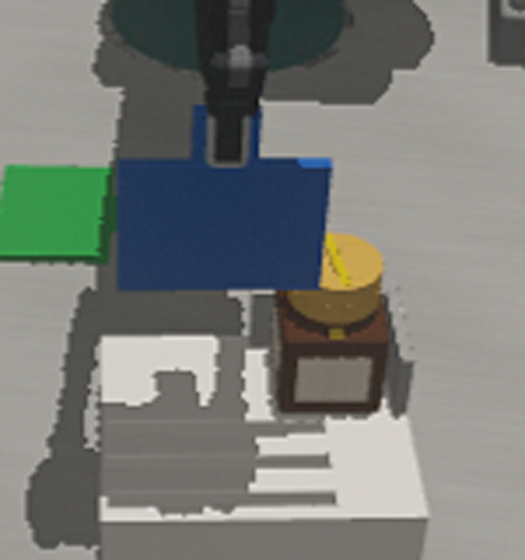

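View pics/g1.png

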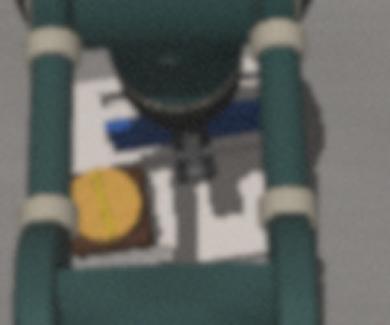

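```bash
cat >> h.py <<'E'
def plate(c,lo=.05):
    P=cloud(c);hsv=cv2.cvtColor(c['image'],cv2.COLOR_RGB2HSV)
    m=(hsv[...,0]>100)&(hsv[...,0]<130)&(hsv[...,1]>120)&(P[...,0]>.5)&(P[...,0]<.7)&(abs(P[...,1]-.05)<.12)&(P[...,2]>lo)&(c["z_map"]>0)
    q=P[m];
    for _ in range(5):
        V=np.linalg.eigh(np.cov((q-q.mean(0)).T))[1];n=V[:,0]*np.sign(V[0,0]);r=(q-q.mean(0))@n;q=q[abs(r)<.004]
    yaw=np.arctan2(n[1],n[0]);ax=np.array([-np.sin(yaw),np.cos(yaw),0]);up=np.cross(n,ax)
    w=q@ax;h=q@up
    print("plate n",n.round(3),"yaw",np.degrees(yaw).round(2),"lean",np.degrees(np.arcsin(-n[2])).round(2),"face mean",q.mean(0).round(4),"z",q[:,2].min().round(4),q[:,2].max().round(4),"w",w.min().round(4),w.max().round(4),"wmid",((w.min()+w.max())/2).round(4),len(q))
    return q,n,ax,up
E
python3 - <<'E'
from h import *
c=load("scene2.npz");q,n,ax,up=plate(c)
# foot corners by edge pixels
print("bottom rows",[ (b,q[(q@ax>b)&(q@ax<b+.02)][:,2].min().round(4)) for b in np.arange((q@ax).min(),(q@ax).max()-.01,.02)])
# roll: bottom edge in image
im=c["image"];hsv=cv2.cvtColor(im,cv2.COLOR_RGB2HSV);m=(hsv[...,0]>100)&(hsv[...,0]<130)&(hsv[...,1]>120)
pts=[]
for u in range(236,290,2):
    v=np.where(m[:,u])[0]; pts.append((u,v.max(),v.min()))
print(pts)
E
```

```text
plate n [ 0.987  0.163 -0.01 ] yaw 9.35 lean 0.56 face mean [0.5898 0.0521 0.1944] z 0.1456 0.267 w -0.0995 0.0129 wmid -0.0433 2183
bottom rows [(np.float64(-0.0995244526503565), np.float64(0.1469)), (np.float64(-0.0795244526503565), np.float64(0.1456)), (np.float64(-0.059524452650356496), np.float64(0.1465)), (np.float64(-0.03952445265035649), np.float64(0.1491)), (np.float64(-0.01952445265035649), np.float64(0.1469)), (np.float64(0.0004755473496435153), np.float64(0.1485))]
[(236, np.int64(202), np.int64(166)), (238, np.int64(202), np.int64(166)), (240, np.int64(202), np.int64(166)), (242, np.int64(202), np.int64(166)), (244, np.int64(202), np.int64(166)), (246, np.int64(202), np.int64(166)), (248, np.int64(202), np.int64(166)), (250, np.int64(202), np.int64(166)), (252, np.int64(202), np.int64(166)), (254, np.int64(202), np.int64(166)), (256, np.int64(202), np.int64(150)), (258, np.int64(202), np.int64(150)), (260, np.int64(202), np.int64(168)), (262, np.int64(202), np.int64(168)), (264, np.int64(202), np.int64(168)), (266, np.int64(201), np.int64(168)), (268, np.int64(201), np.int64(168)), (270, np.int64(201), np.int64(167)), (272, np.int64(201), np.int64(153)), (274, np.int64(201), np.int64(152)), (276, np.int64(201), np.int64(166)), (278, np.int64(201), np.int64(166)), (280, np.int64(202), np.int64(166)), (282, np.int64(202), np.int64(166)), (284, np.int64(201), np.int64(166)), (286, np.int64(201), np.int64(165)), (288, np.int64(201), np.int64(165))]
```

```bash
python3 -m handwheel '[[-0.001,0.01,0.003,0,0,0,0],[0,0.02,0,0,0,0,0],[0,0.025,0,0,0,0,0],[0,0.02,0,0,0,0,0],[0,0.012,0,0,0,0,0],[0,0,0,0,0,0,0],[0,0,0,0,0,0,0]]'
python3 -c "
from h import *
delta([.5872,.0537,.096],frame(9.55,0))
from workcell import optics
c=optics.read_camera('scene');np.savez('scene3.npz',**c);plate(c,.03)
cv2.imwrite('pics/i.png',cv2.resize(c['image'][160:280,210:350],None,fx=5,fy=5,interpolation=cv2.INTER_CUBIC)[...,::-1])"
```

```text
time: 8.07
tool_pos: [0.5882, 0.0546, 0.1512]
tcp_rot: [-1.284, 1.088, -1.084]
wrist_force: [0.4, -0.5, -1.6]
width: 0.081
t 8.07 pos [0.5882 0.0546 0.1512] F [ 0.4 -0.5 -1.6] w 0.081 q [ 0.05  0.17  1.87  0.    1.1  -0.12]
shift(before turn) [ 0.8 55.2 -1. ]
turn rad [ 0.0021 -0.0006 -0.0011]
shift(after turn) [ 0.7 55.2 -1.1]
plate n [ 0.987  0.163 -0.006] yaw 9.37 lean 0.32 face mean [0.593  0.0555 0.1082] z 0.0608 0.1806 w -0.0978 0.0147 wmid -0.0415 1819
```

View pics/i.png

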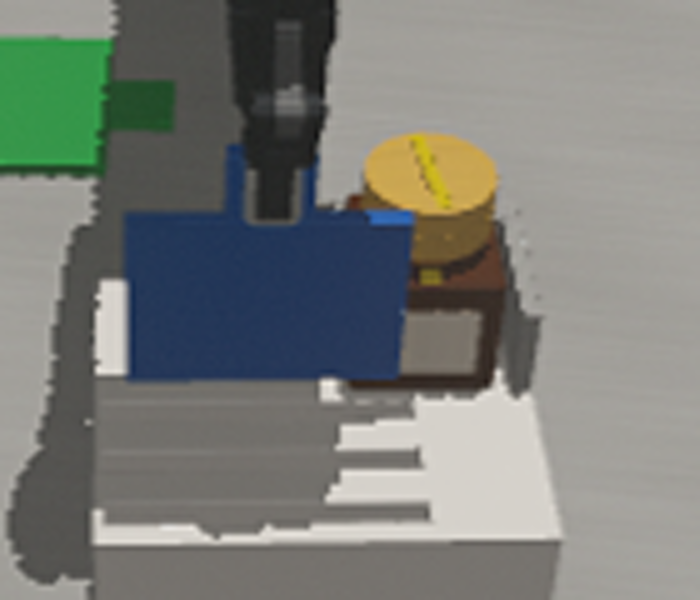

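```bash
python3 -m handwheel '[[0.001,0.012,-0.0005,0,0,0,0],[0,0.005,0,0,0,0,0],[0,0.005,0,0,0,0,0],[0,0.005,0,0,0,0,0],[0,0.005,0,0,0,0,0],[0,0,0,0,0,0,0]]'
```

```text
time: 8.88
tool_pos: [0.5866, 0.0535, 0.1178]
tcp_rot: [-1.286, 1.09, -1.083]
wrist_force: [0.3, 0.1, -0.6]
width: 0.085
```

```bash
python3 -m handwheel '[[0,0.006,0,0,0,0,0],[0,0.005,0,0,0,0,0],[0,0.003,0,0,0,0,0],[0,0,0,0,0,0,0]]'
python3 -c "
from h import *
delta([.5872,.0537,.096],frame(9.55,0))
from workcell import optics
c=optics.read_camera('scene');np.savez('scene4.npz',**c);plate(c,.03)
cv2.imwrite('pics/j.png',cv2.resize(c['image'][160:280,210:350],None,fx=5,fy=5,interpolation=cv2.INTER_CUBIC)[...,::-1])"
```

```text
time: 9.38
tool_pos: [0.5867, 0.0535, 0.104]
tcp_rot: [-1.286, 1.09, -1.083]
wrist_force: [0.1, -0.1, -0.9]
width: 0.082
t 9.38 pos [0.5867 0.0535 0.104 ] F [ 0.1 -0.1 -0.9] w 0.082 q [ 0.05  0.22  1.91  0.    1.02 -0.12]
shift(before turn) [-0.1  8.   0.6]
turn rad [ 0.0042 -0.0007 -0.0014]
shift(after turn) [-0.1  8.   0.5]
plate n [ 0.986  0.164 -0.011] yaw 9.46 lean 0.61 face mean [0.5915 0.0542 0.0718] z 0.0359 0.1335 w -0.0988 0.0128 wmid -0.043 1220
```

View pics/j.png

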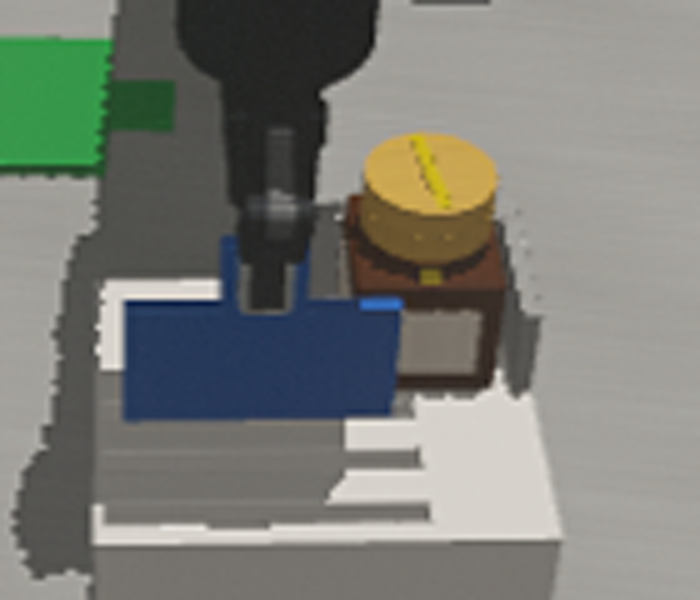

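The plate's lower edge is in the slot right beside the jar (bottom line at crop row 418), about 8 mm short of the floor.

```bash
python3 -m handwheel '[[0,0.003,0,0,0,0,0],[0,0.003,0,0,0,0,0],[0,0,0,0,0,0,0]]'; python3 -m handwheel '[[0,0.001,0,0,0,0,0],[0,0.001,0,0,0,0,0],[0,0,0,0,0,0,0]]'
```

```text
time: 9.8
tool_pos: [0.5866, 0.0535, 0.098]
tcp_rot: [-1.286, 1.09, -1.083]
wrist_force: [0.2, -0.1, -1.4]
width: 0.083
time: 10.18
tool_pos: [0.5869, 0.0535, 0.0963]
tcp_rot: [-1.285, 1.089, -1.084]
wrist_force: [0.9, 0.0, -1.9]
width: 0.082
```

```bash
python3 -m handwheel '[[0,0.001,0,0,0,0,0],[0,0.001,0,0,0,0,0],[0,0,0,0,0,0,0]]'; python3 -m handwheel '[[0,0.001,0,0,0,0,0],[0,0,0,0,0,0,0]]'
python3 -c "
from h import *
from workcell import optics
c=optics.read_camera('scene');q=plate(c,.03)"
```

```text
time: 10.55
tool_pos: [0.5874, 0.0535, 0.096]
tcp_rot: [-1.284, 1.088, -1.084]
wrist_force: [-3.2, -0.5, 7.0]
width: 0.084
time: 10.8
tool_pos: [0.5876, 0.0536, 0.096]
tcp_rot: [-1.284, 1.088, -1.084]
wrist_force: [-3.9, 0.4, 10.8]
width: 0.084
plate n [ 0.987  0.163 -0.008] yaw 9.38 lean 0.46 face mean [0.5923 0.0539 0.0683] z 0.0363 0.1256 w -0.098 0.0135 wmid -0.0422 1056
```

```bash
python3 -m handwheel '[[0,-0.002,0,0,0,0,0],[0,0,0,0,0,0,0.15],[0,0,0,0,0,0,0.3],[0,0,0,0,0,0,0.5],[0,-0.015,0,0,0,0,0.5],[0,-0.03,0,0,0,0,0.5],[0,-0.045,0,0,0,0,1],[0,-0.03,0,0,0,0,1]]'
python3 -c "
from h import *
from workcell import optics
for n in('scene','top'):
    c=optics.read_camera(n);np.savez(n+'5.npz',**c);
    if n=='scene':
        plate(c,.03);cv2.imwrite('pics/k.png',cv2.resize(c['image'][160:280,210:350],None,fx=5,fy=5,interpolation=cv2.INTER_CUBIC)[...,::-1])
    else: cv2.imwrite('pics/l.png',cv2.resize(c['image'][140:240,190:300],None,fx=6,fy=6,interpolation=cv2.INTER_CUBIC)[...,::-1])
delta()"
```

```text
time: 11.85
tool_pos: [0.5885, 0.0535, 0.2191]
tcp_rot: [-1.282, 1.086, -1.086]
wrist_force: [-0.3, 0.2, -0.4]
width: 0.898
plate n [0.986 0.165 0.01 ] yaw 9.5 lean -0.57 face mean [0.5912 0.0542 0.0738] z 0.036 0.126 w -0.0993 0.0122 wmid -0.0435 1266
t 11.95 pos [0.5907 0.0536 0.2217] F [0.5 0.1 0.4] w 1.0 q [ 0.05  0.11  1.8   0.    1.22 -0.12]
```

View pics/k.png

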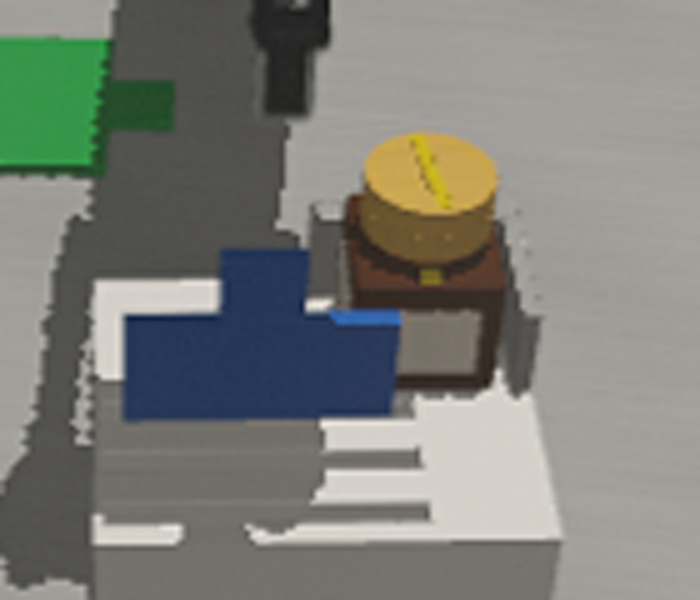

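View pics/l.png

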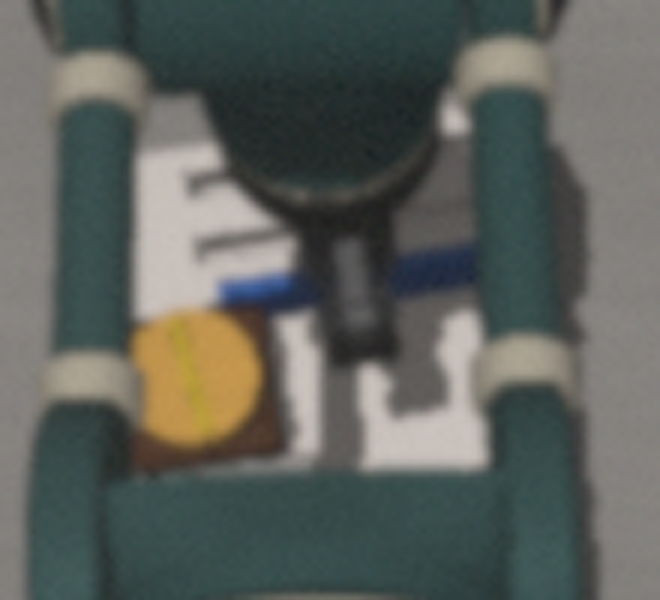

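```bash
python3 - <<'E'
from h import *
for n in("top0.npz","scene0.npz","scene5.npz"):
    c=load(n);im=c["image"].astype(float);P=cloud(c);hsv=cv2.cvtColor(c["image"],cv2.COLOR_RGB2HSV)
    near=(abs(P[...,0]-.537)<.04)&(abs(P[...,1]-.118)<.04)&(P[...,2]>.1335 if n[0]=="s" else P[...,2]>.125)
    m=(near&(hsv[...,1]>90)&(hsv[...,2]>(150 if n[0]=="s" else 120))).astype(np.uint8)
    cs=max(cv2.findContours(m,cv2.RETR_EXTERNAL,cv2.CHAIN_APPROX_NONE)[0],key=cv2.contourArea)[:,0].astype(float)
    Q=np.array([ray(c,a,b,.136)[:2] for a,b in cs])*1000
    A=np.c_[2*Q,np.ones(len(Q))];s=np.linalg.lstsq(A,(Q**2).sum(1),rcond=None)[0];r=np.sqrt(s[2]+s[0]**2+s[1]**2)
    v,u=np.where(m>0);M=np.array([ray(c,a,b,.136)[:2] for a,b in zip(u,v)])*1000
    print(n,"circle",s[:2].round(1),r.round(1),"mean",M.mean(0).round(1),len(M))
    g=im[...,1]/(im[...,0]+1);inn=np.hypot(*(M-M.mean(0)).T)<25
    gg=g[v,u];th=np.percentile(gg[inn],88);k=inn&(gg>th)
    l=cv2.fitLine(M[k].astype(np.float32),cv2.DIST_HUBER,0,.01,.01).ravel();print(" stripe",np.degrees(np.arctan2(l[1],l[0])).round(1),k.sum(),M[k].mean(0).round(1), np.percentile(gg,[10,50,90]).round(2))
E
```

```text
top0.npz circle [534.9 115.4] 26.6 mean [534.9 115.4] 399
 stripe 18.3 39 [535.  115.6] [0.76 0.77 0.82]
scene0.npz circle [538.2 117.6] 25.6 mean [538.7 117.5] 315
 stripe 17.8 32 [538.4 117.7] [0.81 0.82 0.87]
scene5.npz circle [538.3 117.3] 25.9 mean [538.6 117.5] 320
 stripe 16.8 30 [537.4 117.5] [0.81 0.82 0.87]
```

```bash
python3 -c "
from h import *
delta([.5366,.1164,.2],frame(9.55,0))"
```

```text
t 11.95 pos [0.5907 0.0536 0.2217] F [0.5 0.1 0.4] w 1.0 q [ 0.05  0.11  1.8   0.    1.22 -0.12]
shift(before turn) [-70.9  21.4 -43.1]
turn rad [-0.0065 -0.0006 -0.0001]
shift(after turn) [-70.9  21.7 -42.9]
```

```bash
python3 -m handwheel '[[-0.02,0,-0.012,-0.0065,0,0,1],[-0.03,0,-0.018,0,0,0,1],[-0.021,0.012,-0.013,0,0,0,1],[0,0.01,0,0,0,0,1],[0,0,0,0,0,0,1],[0,0,0,0,0,0,1]]'
python3 -c "
from h import *
from workcell import optics
delta([.5366,.1164,.105],frame(9.55,0))
c=optics.read_camera('scene');cv2.imwrite('pics/m.png',cv2.resize(c['image'][130:280,210:350],None,fx=4,fy=4,interpolation=cv2.INTER_CUBIC)[...,::-1])"
```

```text
time: 12.7
tool_pos: [0.5333, 0.116, 0.1937]
tcp_rot: [-1.29, 1.094, -1.081]
wrist_force: [1.1, -0.0, -0.2]
width: 0.997
t 12.7 pos [0.5333 0.116  0.1937] F [ 1.1 -0.  -0.2] w 0.997 q [0.17 0.05 1.92 0.   1.18 0.  ]
shift(before turn) [ 0.2 88.6  4.3]
turn rad [ 0.0104 -0.0012 -0.0011]
shift(after turn) [ 0.1 88.7  3.4]
```

View pics/m.png

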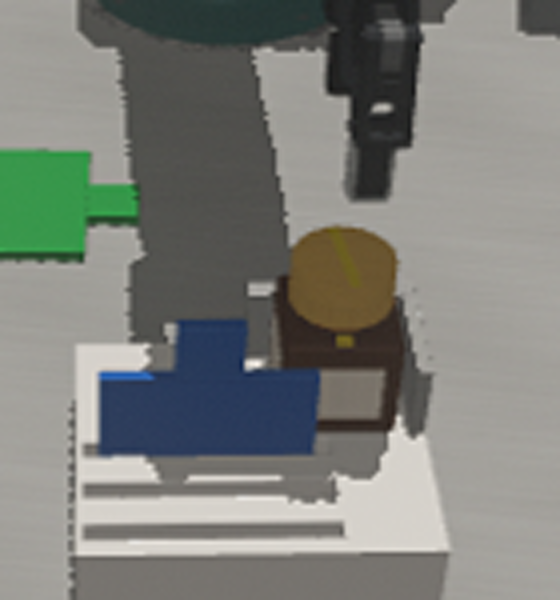

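```bash
python3 -m handwheel '[[0,0.015,0.0035,0.01,0,0,1],[0,0.025,0,0,0,0,1],[0,0.025,0,0,0,0,1],[0,0.008,0,0,0,0,1],[0,0,0,0,0,0,1],[0,0,0,0,0,0,1]]'
python3 -c "
from h import *
delta([.5366,.1164,.105],frame(9.55,0))"
```

```text
time: 13.5
tool_pos: [0.5374, 0.117, 0.1222]
tcp_rot: [-1.28, 1.086, -1.086]
wrist_force: [0.7, -0.6, -0.5]
width: 1.002
t 13.5 pos [0.5374 0.117  0.1222] F [ 0.7 -0.6 -0.5] w 1.002 q [0.17 0.12 1.98 0.   1.03 0.  ]
shift(before turn) [ 0.5 17.2 -1. ]
turn rad [-0.0022 -0.001  -0.0013]
shift(after turn) [ 0.5 17.2 -0.9]
```

```bash
python3 -m handwheel '[[0.0005,0.01,-0.001,0,0,0,1],[0,0.006,0,0,0,0,1],[0,0,0,0,0,0,0.85],[0,0,0,0,0,0,0.75],[0,0,0,0,0,0,0.6],[0,0,0,0,0,0,0.5],[0,0,0,0,0,0,0.5],[0,0,0,0,0,0,0.5]]' 40
python3 -c "
from h import *
delta([.5366,.1164,.105],frame(9.55,0))
from workcell import optics
c=optics.read_camera('scene');plate(c,.03);cv2.imwrite('pics/n.png',cv2.resize(c['image'][130:280,210:350],None,fx=4,fy=4,interpolation=cv2.INTER_CUBIC)[...,::-1])"
```

```text
time: 14.5
tool_pos: [0.5353, 0.1164, 0.1052]
tcp_rot: [-1.282, 1.087, -1.085]
wrist_force: [-3.0, -1.3, 4.3]
width: 0.646
t 14.5 pos [0.5353 0.1164 0.1052] F [-3.  -1.3  4.3] w 0.646 q [0.17 0.14 2.   0.   1.   0.  ]
shift(before turn) [0.2 0.2 1.3]
turn rad [ 0.     -0.0007 -0.0013]
shift(after turn) [0.2 0.2 1.3]
plate n [0.987 0.163 0.011] yaw 9.37 lean -0.63 face mean [0.5912 0.0549 0.075 ] z 0.0375 0.1275 w -0.0979 0.0136 wmid -0.0421 1240
```

View pics/n.png

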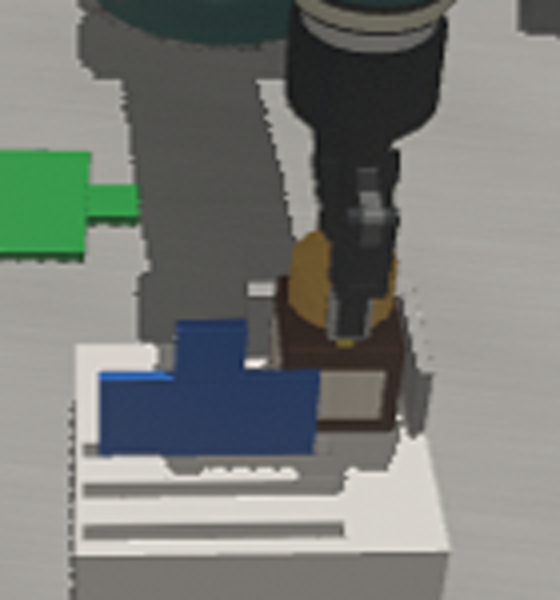

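Both fingers are on the lid (opening 0.646, about 55 mm) and the plate is still upright in its slot at crop (205,400).

```bash
python3 -m handwheel '[[0,0,0,0,0,0,0.3],[0,0,0,0,0,0,0.3],[0,0,0,0,-0.06,0,0.3],[0,0,0,0,-0.06,0,0.3],[0,0,0,0,-0.06,0,0.3],[0,0,0,0,-0.06,0,0.3],[0,0,0,0,0,0,0.3]]' 90
python3 -c "
from h import *
delta([.5366,.1164,.105],frame(9.55,0))
from workcell import bot;print(bot.read_state()['torque'])
from workcell import optics
c=optics.read_camera('scene');plate(c,.03);cv2.imwrite('pics/o.png',cv2.resize(c['image'][130:280,210:350],None,fx=4,fy=4,interpolation=cv2.INTER_CUBIC)[...,::-1])"
```

```text
time: 15.42
tool_pos: [0.5369, 0.1164, 0.1054]
tcp_rot: [-1.371, 0.904, -0.907]
wrist_force: [1.8, -0.8, 1.5]
width: 0.629
t 15.43 pos [0.5369 0.1164 0.1054] F [ 1.8 -0.8  1.5] w 0.629 q [ 0.17  0.14  2.    0.    1.   -0.24]
shift(before turn) [-0.1  0.4 -0.2]
turn rad [-0.0033  0.2387 -0.0007]
shift(after turn) [-0.   0.4 -0.3]
[ 0.03867428 -0.39164558 -0.01815904]
plate n [0.986 0.165 0.001] yaw 9.52 lean -0.06 face mean [0.592  0.0555 0.0752] z 0.0385 0.1262 w -0.0995 0.012 wmid -0.0437 1211
```

View pics/o.png

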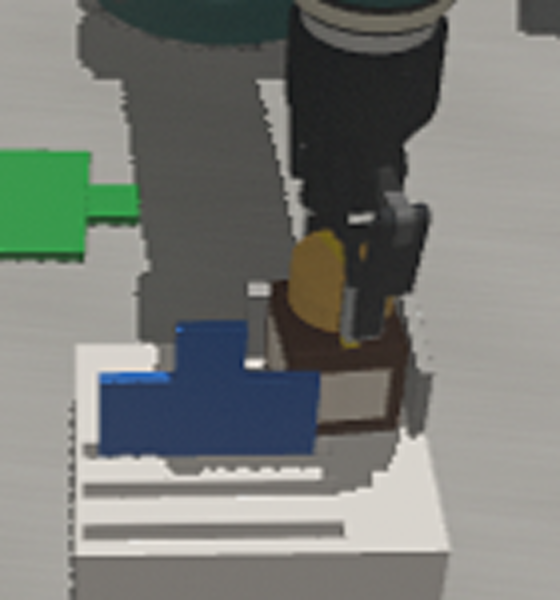

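```bash
python3 -m handwheel '[[0,0,0,0,-0.08,0,0.3],[0,0,0,0,-0.08,0,0.3],[0,0,0,0,-0.08,0,0.3],[0,0,0,0,-0.08,0,0.3],[0,0,0,0,0,0,0.3]]' 100
python3 -c "
from h import *
delta([.5366,.1164,.105],frame(9.55,0))
from workcell import bot;print(bot.read_state()['torque'])
from workcell import optics
c=optics.read_camera('scene');plate(c,.03);cv2.imwrite('pics/p.png',cv2.resize(c['image'][130:280,210:350],None,fx=4,fy=4,interpolation=cv2.INTER_CUBIC)[...,::-1])"
```

```text
time: 16.1
tool_pos: [0.5362, 0.1166, 0.1055]
tcp_rot: [-1.466, 0.66, -0.661]
wrist_force: [1.2, -0.3, 4.9]
width: 0.627
t 16.1 pos [0.5362 0.1166 0.1055] F [ 1.2 -0.3  4.9] w 0.627 q [ 0.17  0.14  2.    0.    1.   -0.56]
shift(before turn) [0.4 0.5 0.2]
turn rad [-0.0022  0.5579 -0.0008]
shift(after turn) [0.2 0.5 0.3]
[ 0.14197783 -0.25371452  0.11162363]
plate n [ 0.986  0.166 -0.003] yaw 9.55 lean 0.16 face mean [0.592  0.0554 0.0752] z 0.0382 0.1267 w -0.0998 0.0117 wmid -0.044 1211
```

View pics/p.png

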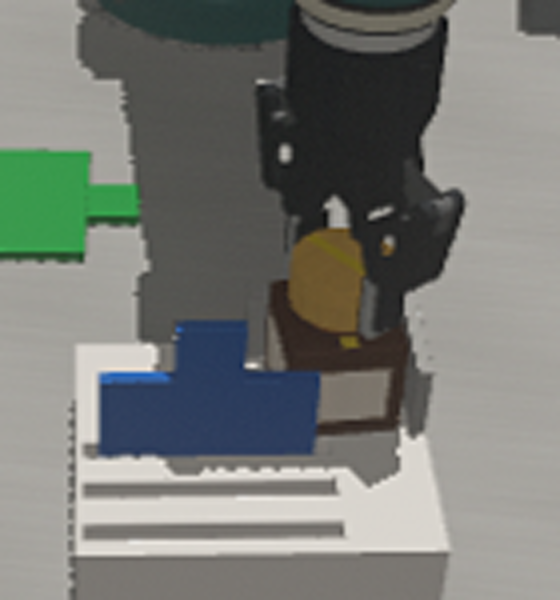

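```bash
python3 -m handwheel '[[0,0,0,0,-0.09,0,0.3],[0,0,0,0,-0.09,0,0.3],[0,0,0,0,-0.09,0,0.3],[0,0,0,0,-0.09,0,0.3],[0,0,0,0,-0.09,0,0.3],[0,0,0,0,-0.09,0,0.3],[0,0,0,0,-0.06,0,0.3],[0,0,0,0,0,0,0.3]]' 100
python3 -c "
from h import *
delta([.5366,.1164,.105],frame(9.55,0))
from workcell import bot;print(bot.read_state()['torque'])
from workcell import optics
c=optics.read_camera('scene');np.savez('scene6.npz',**c);plate(c,.03);cv2.imwrite('pics/r.png',cv2.resize(c['image'][130:280,210:350],None,fx=4,fy=4,interpolation=cv2.INTER_CUBIC)[...,::-1])
c=optics.read_camera('top');np.savez('top6.npz',**c);cv2.imwrite('pics/s.png',cv2.resize(c['image'][140:240,190:300],None,fx=6,fy=6,interpolation=cv2.INTER_CUBIC)[...,::-1])"
```

```text
time: 17.15
tool_pos: [0.5367, 0.1167, 0.1063]
tcp_rot: [-1.56, 0.191, -0.195]
wrist_force: [-0.2, -0.2, 9.3]
width: 0.625
t 17.15 pos [0.5367 0.1167 0.1063] F [-0.2 -0.2  9.3] w 0.625 q [ 0.17  0.14  2.    0.    1.   -1.16]
shift(before turn) [ 0.   1.3 -0.3]
turn rad [-3.3000e-03  1.1579e+00  3.0000e-04]
shift(after turn) [ 0.3  1.3 -0.1]
[ 0.0770154  -0.00026357 -0.00998183]
plate n [ 0.986  0.165 -0.001] yaw 9.5 lean 0.07 face mean [0.592  0.0556 0.0753] z 0.0387 0.1266 w -0.0992 0.0122 wmid -0.0435 1205
```

View pics/r.png

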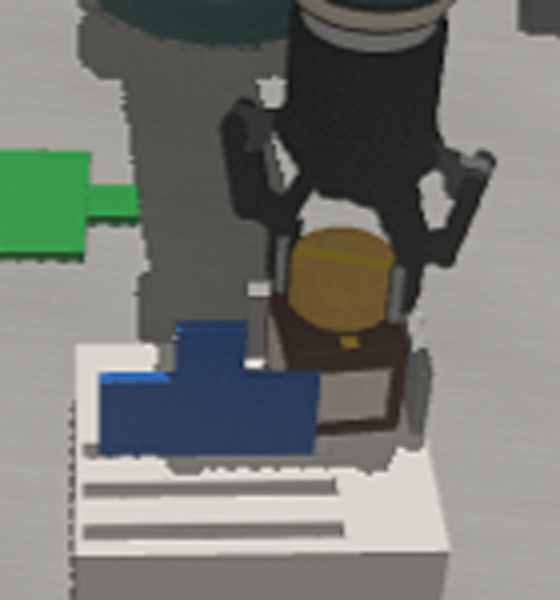

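View pics/s.png

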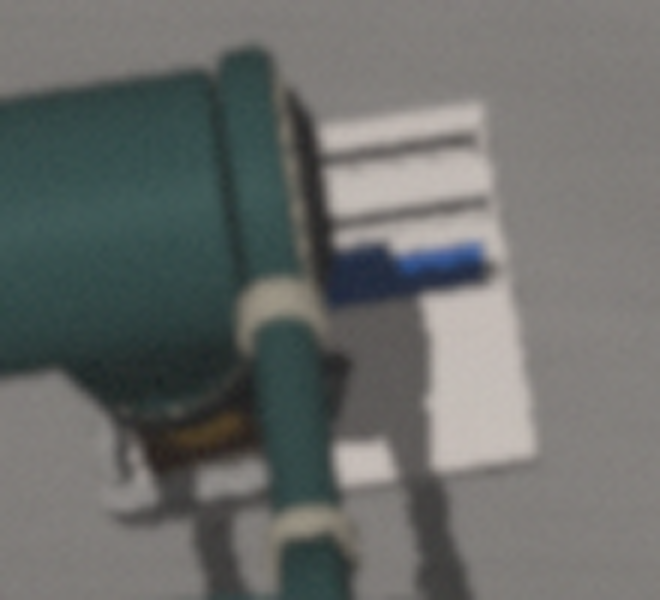

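The stripe now runs almost across, at crop (290..395, 250..262). The plate is upright and the jar sits between the fence and the plate. The roughly 9 N upward push fits a freed seal, so I'll check the angles.

```bash
python3 - <<'E'
from h import *
c=load("scene6.npz");im=c["image"].astype(float);P=cloud(c);hsv=cv2.cvtColor(c["image"],cv2.COLOR_RGB2HSV)
v,u=np.where((P[...,2]>.131)&(abs(P[...,0]-.538)<.026)&(abs(P[...,1]-.1175)<.026)&(hsv[...,1]>120))
g=im[v,u,1]/(im[v,u,0]+1);k=g>np.percentile(g,88)
M=np.array([ray(c,a,b,.1365)[:2] for a,b in zip(u,v)])*1000
l=cv2.fitLine(M[k].astype(np.float32),cv2.DIST_HUBER,0,.01,.01).ravel();print("stripe",np.degrees(np.arctan2(l[1],l[0]))%180)
for n in("scene0.npz","scene6.npz"):
    c=load(n);h=cv2.cvtColor(c["image"],cv2.COLOR_RGB2HSV);P=cloud(c)
    m=(h[...,0]>22)&(h[...,0]<35)&(h[...,1]>120)&(abs(P[...,2]-.101)<.006)&(abs(P[...,1]-.12)<.05);vv,uu=np.where(m)
    if len(uu):p=ray(c,uu.mean(),vv.mean(),.102);print(n,"square",len(uu),p,"dir from (538.3,117.5)",np.degrees(np.arctan2(p[1]-.1175,p[0]-.5383)))
    # label lower-edge: brown jar front face plane yaw
    m=(abs(P[...,1]-.12)<.04)&(P[...,2]>.055)&(P[...,2]<.092)&(P[...,0]>.55)&(P[...,0]<.6)&~((h[...,0]>100)&(h[...,0]<130)&(h[...,1]>100))
    q=P[m][:,:2];l=cv2.fitLine((q*1000).astype(np.float32),cv2.DIST_HUBER,0,.01,.01).ravel();print(" face yaw",len(q),np.degrees(np.arctan2(l[1],l[0]))%180-90)
E
```

```text
stripe 84.37972
scene0.npz square 12 [0.56451873 0.12107092 0.102     ] dir from (538.3,117.5) 7.755807571559711
 face yaw 414 8.089081
scene6.npz square 11 [0.56433931 0.12416746 0.102     ] dir from (538.3,117.5) 14.362226980963209
 face yaw 314 14.877167
```

```bash
python3 -m handwheel '[[0,-0.002,0,0,0,0,0.3],[0,-0.002,0,0,0,0,0.3],[0,-0.003,0,0,0,0,0.3],[0,0,0,0,0,0,0.3]]'
```

```text
time: 17.75
tool_pos: [0.535, 0.1162, 0.1113]
tcp_rot: [-1.561, 0.193, -0.192]
wrist_force: [1.8, 0.3, -1.9]
width: 0.626
```

```bash
python3 -m handwheel '[[0,-0.004,0,0,0,0,0.3],[0,-0.005,0,0,0,0,0.3],[0,-0.005,0,0,0,0,0.3],[0,-0.005,0,0,0,0,0.3],[0,-0.005,0,0,0,0,0.3],[0,-0.004,0,0,0,0,0.3],[0,-0.001,0,0,0,0,0.3],[0,0,0,0,0,0,0.3]]'
python3 -c "
from h import *
delta([.5366,.1164,.14],frame(9.55+66,0))
from workcell import optics
c=optics.read_camera('scene');np.savez('scene7.npz',**c);plate(c,.03);cv2.imwrite('pics/u.png',cv2.resize(c['image'][110:280,210:350],None,fx=3.5,fy=3.5,interpolation=cv2.INTER_CUBIC)[...,::-1])
c=optics.read_camera('top');cv2.imwrite('pics/v.png',c['image'][...,::-1])"
```

```text
time: 18.75
tool_pos: [0.5354, 0.1163, 0.1409]
tcp_rot: [-1.561, 0.192, -0.192]
wrist_force: [-0.4, -0.8, -1.1]
width: 0.622
t 18.75 pos [0.5354 0.1163 0.1409] F [-0.4 -0.8 -1.1] w 0.622 q [ 0.17  0.1   1.97  0.    1.07 -1.16]
shift(before turn) [1.2 0.9 0.4]
turn rad [-0.0012  0.0074 -0.0005]
shift(after turn) [1.2 0.9 0.4]
plate n [0.986 0.166 0.005] yaw 9.58 lean -0.3 face mean [0.5913 0.0553 0.0748] z 0.0377 0.1264 w -0.1001 0.0119 wmid -0.0441 1222
```

View pics/u.png

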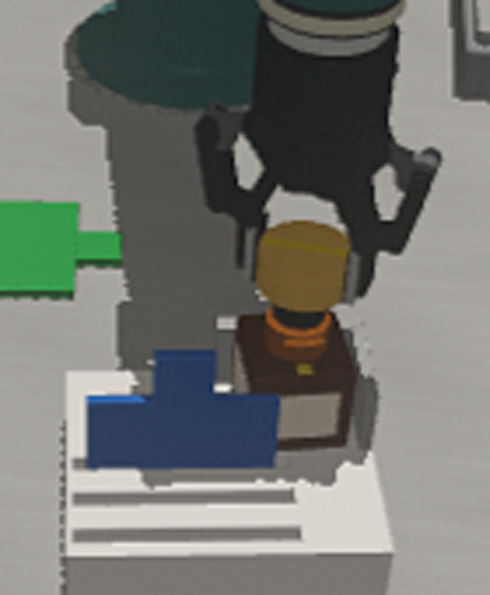

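View pics/v.png

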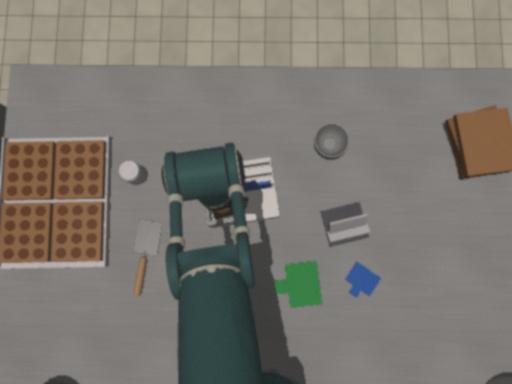

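The lid is clear: the orange neck shows at crop (297,335). The jar stands between fence and plate, the plate is upright, and the bowl, tin and spatula haven't moved. One last check on heights.

```bash
python3 - <<'E'
from h import *
c=load("scene7.npz");h=cv2.cvtColor(c["image"],cv2.COLOR_RGB2HSV);P=cloud(c)
m=(h[...,0]>22)&(h[...,0]<35)&(h[...,1]>120)&(abs(P[...,2]-.101)<.01)&(abs(P[...,1]-.12)<.05);print("square",P[m].mean(0),m.sum())
m=(abs(P[...,0]-.535)<.035)&(abs(P[...,1]-.1175)<.025)&(P[...,2]>.13)&(h[...,1]>110)&(h[...,0]>12)&(h[...,0]<35)
print("lid z",np.percentile(P[m][:,2],[1,50,90,98]))
t=P[m&(P[...,2]>np.percentile(P[m][:,2],90)-.006)];a=np.linalg.lstsq(np.c_[t[:,:2]-t[:,:2].mean(0),np.ones(len(t))],t[:,2],rcond=None)[0];print("tilt deg",np.degrees(a[:2]),"top z",a[2])
m=(abs(P[...,1]-.12)<.04)&(P[...,2]>.055)&(P[...,2]<.092)&(P[...,0]>.55)&(P[...,0]<.6)&~((h[...,0]>100)&(h[...,0]<130)&(h[...,1]>100))
q=P[m][:,:2];l=cv2.fitLine((q*1000).astype(np.float32),cv2.DIST_HUBER,0,.01,.01).ravel();print("jar yaw",np.degrees(np.arctan2(l[1],l[0]))%180-90)
E
```

```text
square [0.56456242 0.12316151 0.10176601] 10
lid z [0.14560275 0.16950184 0.17142442 0.17213873]
tilt deg [-0.95788674  0.58363147] top z 0.1701941533743043
jar yaw 13.799446
```

```bash
python3 -m handwheel '[[0,0,0,0,0,0,0.3],[0,0,0,0,0,0,0.3]]'; python3 -c "
from workcell import workorder;print(workorder.finish_job())"
```

```text
time: 19.1
tool_pos: [0.5353, 0.1163, 0.1406]
tcp_rot: [-1.561, 0.193, -0.192]
wrist_force: [0.3, 1.2, -1.0]
width: 0.629
the job is handed in; nothing more can be done
None
```

I stood the large blue plate in the slot beside the jar and let go of it. I then turned the lid about 66° anticlockwise, lifted it straight up, and handed the job in at 19.1 s while holding it.

**Last checks**
- **Plate:** upright within 0.5°, with its tab top at 126 mm, which is fully seated.
- **Jar:** still on the board between the fence and the plate. It had turned about 6° with the lid until the plate stopped it.
- **Turn:** the stripe ended about 69° from the jar's x axis, inside the 45–120° range where the lugs are free. At about 66° the turn is slightly under the fifth to a quarter turn you gave. After turning, the seal pushed up on the gripper with about 9 N, which also shows the lid was free.
- **Lid:** its bottom is about 21 mm above the mouth. It is level by the tool pose; the depth image suggested about 1° of tilt, which I took to be within its noise.
- **Bystanders:** the bowl, tin and spatula look unmoved in the top view.

**Disagreements**
- The two cameras disagreed by 2–3 mm on the board and lid positions, so I averaged them. For the slot I aimed the plate by the scene view alone.
- I gripped the plate tab about 6 mm higher than planned, and lowered it further to match.

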